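# Take the tall jar out of the jar rack and stand it in the dish

## Robot

A 6-joint arm with a two-finger parallel gripper is mounted at the origin on the work surface. World frame = base frame: x ahead of the robot, y to its left, z up, the work surface at z = 0. Lengths are in mm, angles in rad, forces in N, time in s.
With the tool pointing down it reaches from about 350 to 975 mm from the base axis. Payload 7.1 kg.
Tool frame: the origin (TCP) lies at the very end of the fingers, on their centre line; the grasp point (between the pads) lies ctrl.hold_point_z behind it (ctrl.hold_point_z is the distance from the TCP to the grasp point, in mm); z points along the fingers, y is the line along which they close (so a half turn about z gives the same grasp; the last joint's range is limited). The gripper opens to 88 mm and grips with 3 to 60 N. Pads are 20 mm wide; open, the fingers measure 115 mm over their backs; the gripper's body (75 mm by 178 mm) begins 61 mm behind the grasp point.
Start: joints at [-1.35, 0.423, 1.63, -0, 1.089, -0.019], TCP at [148.462, -607.095, 222.675] pointing down, gripper open.
Joint ranges: [-3, 3], [-0.9, 2.11], [0.09, 2.58], [-1.31, 4.45], [0.11, 2.69], [-2.54, 2.54]. Speed limits (rad/s): [2.39, 2.39, 3.01, 3.14, 3.14, 3.14].

## Interface

Orientations are given as a rotation vector (axis times angle).
In Python, from workcell import ctrl gives the robot as it stands. The module is installed in compiled form; this text tells all that it offers.
- The arm moves only by the shell command python3 -m creep 'ROWS'. ROWS is JSON, a list of rows, each an object with "translation": the shift along the tool's x, y, z in mm, a list of three; "angular": the turn, a rotation vector about the tool's x, y, z in rad, a list of three; "jaw": the opening, from 0 (shut) to 1 (fully open). A call has exactly 8 rows; each row is the pose to reach, as a shift and turn from the pose commanded when the call began, along the tool's axes at that moment; what a row does not reach only later rows make up. A row lasts 1/8 s, in which the tool goes at most 62.5 mm and 10.7 degrees, less where a joint would pass 70% of its speed; a pose out of reach is approached as far as the arm can. A call with a gripper value outside its range is refused whole. The fingers move at their own pace and stop on an object; the grip force is fixed at half the most. Time passes only in rows, so rows that repeat a pose let the fingers close, or fill a call up. It gives the time, the measured TCP pose, the force, the opening and the grip force at its end, in the units of the state.
- ctrl.get_obs(): the state, without advancing time (a new reading comes with each control period).
- ctrl.get_image(name): name is "scene" or "top" or "wrist"; returns the picture (400x640x3 uint8, red, green, blue); there is no depth.
- ctrl.camera_info(name): a dict with "camera_matrix" (3x3 intrinsics, pixels), "world_from_camera" (4x4, takes a point from camera to world coordinates). Camera axes: x right, y up, looking along -z (the intrinsics and any distortion apply to the point x, -y, -z); pixel columns grow to the right and rows downward; lengths in mm; the calibration is good to about 2 mm. A picture is of the moment at which its call begins: read the wrist's pose just before it. camera_info takes no time and is no camera call; for the wrist camera it gives the pose at the moment of the call.
- ctrl.close_job(): hands the job in; it is judged then, once.
Trained networks look in the newest picture that a camera, given by its name, has taken for a name from the list of things; names that differ only in an ending like _2 or _b are one class to them, and where a whole thing is asked for, a point or a joint stands for the part that bears it (a point fixed in the world has none). Each returns a list of dicts, best first, with "score" (0 to 1); they miss things now and then, are a little off and sometimes report something else, mostly with a low value. They report only what shows in the picture. A call takes as long as a camera call. They do not tell look-alikes from the thing itself.
- ctrl.look_for(camera, label): "rect" ([left, top, right, bottom] in pixels, round what is visible of it).
The state is a dict: "t": time; "qpos": joint angles; "qvel": joint speeds; "joint_torque": joint torques, N m; "ee_pos": TCP position; "orientation": TCP orientation; "ft_force": force on the tool from outside, world axes, zero at the start; "moment": the same for the moment, N m; "width": finger opening in mm; "grasp_force": force on a finger pad.
Only numpy, scipy, OpenCV 4.12 (cv2) and the standard library are available. Lean on these libraries where they do the work, as an engineer would, in place of code of your own. Each camera call takes 0.05 s, during which the arm holds its last target. There are 200 camera calls.

## Task

Take the tallest jar out of the wooden jar rack: lift it up over the rack's front rail, draw it forward out of the rack through the front (not over an end), and stand it upright inside the shallow round dish. Keep it upright all the way, set it down gently rather than dropping it, and leave the other two jars standing where they are in the rack.

Things in the scene. Friction and masses are not known exactly. Their poses are not given: they have to be found in the camera images.
- rack: Fixed open-topped wooden rack, 380 mm along y, 150 mm along x, end panels 110 mm high. Origin: centre of its underside, on the table; z up; front faces -x (towards the robot). Jars stand loose on its board (top 50 mm above origin), about 110 mm apart along y, in any order. Front rail: steel rods along y at x = -68 mm, top 95 mm above origin. Back rod at x = +68 mm, top 79 mm.
- tall_jar_centre (a point): Centre (half-way up) of the tallest jar: white cylinder with a grey lid, 54 mm in diameter, 130 mm tall, 0.18 to 0.35 kg; z along its axis, up. It can be gripped across its diameter at or above the centre. At the start it stands on the rack's board.
- squat_jar_centre (a point): Centre of the squat jar, 64 mm in diameter, 72 mm tall, loose on the rack's board. Leave alone.
- middle_jar_centre (a point): Centre of the middle-sized jar, 54 mm in diameter, 88 mm tall, loose on the rack's board. Leave alone.
- dish_floor (a point): Centre of the inner floor (top face, 4 mm above the table) of the loose shallow round plastic dish, which lies on the table in front of the rack: 124 mm across the rim, flat floor about 106 mm across, rim 14 mm high.
Mind the look-alikes: they are no part of the job. Leave any orange look-alike of the part that bears tall_jar_centre alone. What is shaped like the part that bears middle_jar_centre but pink or purple is not meant.

How it is judged:
By the outcome, as a careful person would: the job done as asked, in the order asked, and still so for the second after the job is handed in, with the robot touching nothing.
It also fails if it takes over 38 s, if anything falls off the work surface, if the arm or the gripper's body presses on something with over 40 N, if the wrist force passes 120 N, or if a joint passes its speed limit or range.

## Working session

There is one attempt and no reset: what is moved stays moved. The work goes in short steps, Python scripts to look and compute and a shell command to move; the robot and the scene stay as the last step left them, time stands still between calls to the robot, and variables do not carry over. Pictures are saved under pics/ and viewed, at most 10 in all, crops included, and the job is handed in when it is done.

```bash
mkdir -p pics; python3 - <<'E'
from workcell import ctrl
import cv2,numpy as np
np.set_printoptions(precision=3,suppress=True)
o=ctrl.get_obs();print(o['t'],o['ee_pos'],o['orientation'],ctrl.hold_point_z)
for n in("scene","top"):
    im=ctrl.get_image(n);cv2.imwrite(f"pics/{n}0.png",im[:,:,::-1])
    i=ctrl.camera_info(n);print(n,{k:np.array(v).round(3).tolist() if not isinstance(v,str) else v for k,v in i.items()})
    for l in("rack","tall_jar_centre","squat_jar_centre","middle_jar_centre","dish_floor"):
        print(l,[(np.round(d['rect']).tolist(),round(d['score'],2)) for d in ctrl.look_for(n,l)])
E
```

```text
0.0 [ 148.338 -606.556  221.91 ] [-3.118 -0.376  0.   ] 18.700000000000003
scene {'camera_matrix': [[405.339, 0.0, 320.568], [0.0, 405.339, 195.628], [0.0, 0.0, 1.0]], 'world_from_camera': [[0.711, -0.481, 0.512, 1116.793], [0.702, 0.465, -0.539, -433.105], [0.021, 0.743, 0.669, 784.237], [0.0, 0.0, 0.0, 1.0]]}
rack [([217.0, 165.0, 387.0, 302.0], 0.82)]
tall_jar_centre [([334.0, 238.0, 360.0, 292.0], 0.88), ([294.0, 182.0, 318.0, 233.0], 0.79)]
squat_jar_centre [([247.0, 216.0, 275.0, 257.0], 0.59)]
middle_jar_centre [([364.0, 166.0, 386.0, 194.0], 0.74), ([335.0, 179.0, 353.0, 220.0], 0.66), ([396.0, 167.0, 424.0, 201.0], 0.6)]
dish_floor [([261.0, 176.0, 299.0, 206.0], 0.84), ([334.0, 182.0, 355.0, 218.0], 0.68)]
top {'camera_matrix': [[478.07, 0.0, 317.132], [0.0, 478.07, 194.522], [0.0, 0.0, 1.0]], 'world_from_camera': [[-0.024, 0.987, -0.156, 426.591], [-1.0, -0.021, 0.022, 107.183], [0.019, 0.157, 0.987, 1057.091], [0.0, 0.0, 0.0, 1.0]]}
rack [([241.0, 138.0, 434.0, 229.0], 0.63)]
tall_jar_centre [([330.0, 88.0, 360.0, 134.0], 0.9), ([326.0, 160.0, 354.0, 197.0], 0.66)]
squat_jar_centre [([327.0, 158.0, 354.0, 196.0], 0.71), ([374.0, 172.0, 414.0, 207.0], 0.61)]
middle_jar_centre [([273.0, 156.0, 298.0, 186.0], 0.95), ([163.0, 134.0, 198.0, 166.0], 0.91)]
dish_floor [([275.0, 236.0, 325.0, 299.0], 0.93), ([238.0, 138.0, 435.0, 229.0], 0.63)]
```

View pics/scene0.png

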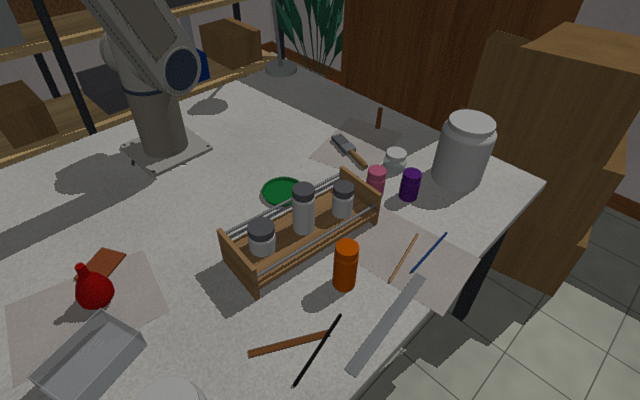

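View pics/top0.png

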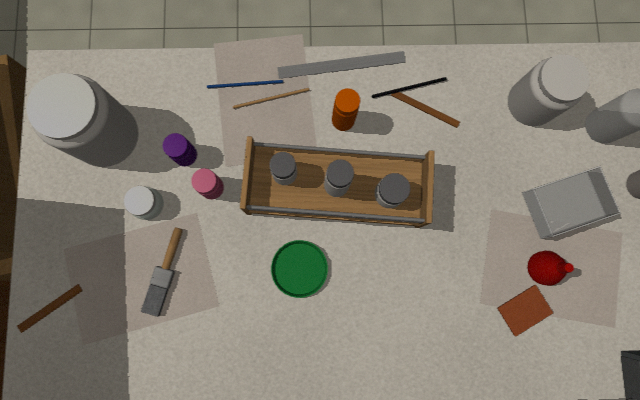

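The scene shows three grey-lidded white jars in the rack: squat (262,237), tall (303,208) and middle (343,199). The top view has the tall one at (339,177) and the dish at (300,268). There are two tall candidates. The white one in the rack at top (339,177) fits (white, grey lid, in the rack). The orange one at top (346,110), scene (346,265), is the look-alike. I'll confirm this in one crop.

```bash
cat > h.py <<'E'
from workcell import ctrl
import cv2,numpy as np
np.set_printoptions(precision=2,suppress=True)
def ray(n,u,v):
    i=ctrl.camera_info(n);K=np.array(i['camera_matrix']);T=np.array(i['world_from_camera'])
    d=np.array([(u-K[0,2])/K[0,0],-(v-K[1,2])/K[1,1],-1]);return T[:3,3],T[:3,:3]@d
def onz(n,u,v,z):
    c,d=ray(n,u,v);return c+d*(z-c[2])/d[2]
def pix(n,p):
    i=ctrl.camera_info(n);K=np.array(i['camera_matrix']);T=np.linalg.inv(np.array(i['world_from_camera']))
    q=T[:3,:3]@p+T[:3,3];return K[0,2]-K[0,0]*q[0]/q[2],K[1,2]+K[1,1]*q[1]/q[2]
E
python3 - <<'E'
from h import *
a=cv2.imread('pics/top0.png');b=cv2.imread('pics/scene0.png')
c1=cv2.resize(a[130:235,235:445],None,fx=3.6,fy=3.6,interpolation=cv2.INTER_CUBIC)[:, :756]
c2=cv2.resize(b[160:260,230:400],None,fx=2.1,fy=2.1,interpolation=cv2.INTER_CUBIC)
out=np.zeros((c1.shape[0]+c2.shape[0],756,3),np.uint8);out[:c1.shape[0]]=c1;out[c1.shape[0]:,:c2.shape[1]]=c2
cv2.imwrite('pics/crop1.png',out);print(out.shape)
for n,im in(("top",a),("scene",b)):
    hsv=cv2.cvtColor(im,cv2.COLOR_BGR2HSV);m=cv2.inRange(hsv,(50,120,30),(85,255,255))
    if n=="scene": m[:170]=0
    k,l,s,c=cv2.connectedComponentsWithStats(m);j=1+np.argmax(s[1:,4]);print(n,s[j],c[j])
    x,y,w,h=s[j,:4];print(onz(n,x+w/2-.5,y+h/2-.5,14))
E
```

```text
(588, 756, 3)
top [ 271  241   57   57 2516] [299.02 268.59]
[430.02 126.57  14.  ]
scene [262 177  37  28 674] [278.   189.69]
[430.61 118.88  14.  ]
```

View pics/crop1.png

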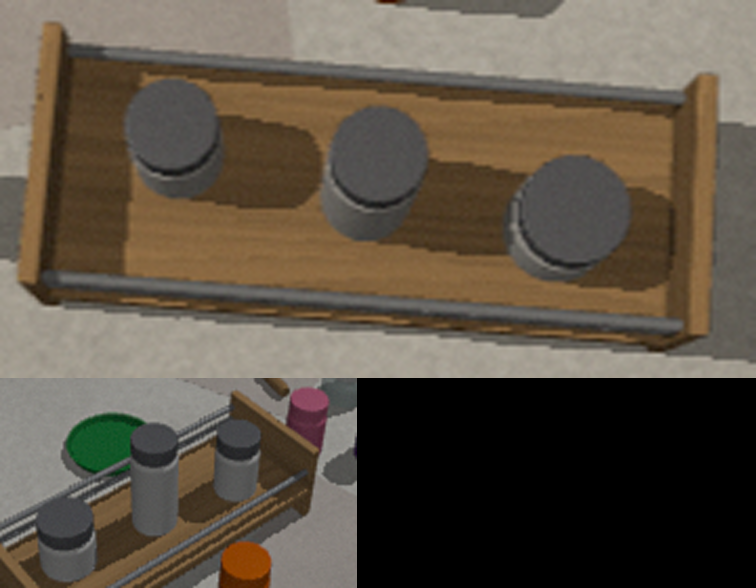

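The crop shows the white tall jar in the middle of the rack, with its lid centre at top px (339.8,172.3). The squat jar is on the right and the middle jar on the left; the orange one stands outside the rack.

```bash
python3 - <<'E'
from h import *
J=onz("top",339.8,172.3,180);print("tall",J,"scene",onz("scene",303.0,189,180))
print("mid",onz("top",235+172/3.6,130+124/3.6,138),"squat",onz("top",235+574/3.6,130+210/3.6,122))
a=onz("top",247,206.9,91);b=onz("top",423.4,220.5,91);print("rod",a,b,np.degrees(np.arctan2(*(a-b)[:2])))
from scipy.spatial.transform import Rotation as R
o=ctrl.get_obs();M=R.from_rotvec(o['orientation']).as_matrix();print(M,o['t'])
print("shift tool to above jar z260:",M.T@(np.array([J[0],J[1],260])-o['ee_pos']))
E
```

```text
tall [606.63  43.9  180.  ] scene [610.72  40.71 180.  ]
mid [633.22 152.46 138.  ] squat [583.81 -68.16 122.  ]
rod [556.97 228.51  91.  ] [ 521.36 -129.87   91.  ] 5.6746412720537345
[[ 0.97  0.24 -0.  ]
 [ 0.24 -0.97 -0.  ]
 [-0.   -0.   -1.  ]] 0.6
shift tool to above jar z260: [ 599.69 -523.54  -37.35]
```

```bash
python3 -m creep '[{"translation":[40,-35,-5],"angular":[0,0,0],"jaw":1},{"translation":[80,-70,-10],"angular":[0,0,0],"jaw":1},{"translation":[120,-105,-15],"angular":[0,0,0],"jaw":1},{"translation":[160,-140,-20],"angular":[0,0,0],"jaw":1},{"translation":[200,-175,-25],"angular":[0,0,0],"jaw":1},{"translation":[240,-210,-30],"angular":[0,0,0],"jaw":1},{"translation":[280,-245,-35],"angular":[0,0,0],"jaw":1},{"translation":[320,-280,-40],"angular":[0,0,0],"jaw":1}]'
python3 -m creep '[{"translation":[40,-35,0],"angular":[0,0,0.06],"jaw":1},{"translation":[80,-70,0],"angular":[0,0,0.12],"jaw":1},{"translation":[120,-104,0],"angular":[0,0,0.18],"jaw":1},{"translation":[160,-138,0],"angular":[0,0,0.24],"jaw":1},{"translation":[200,-174,0],"angular":[0,0,0.3],"jaw":1},{"translation":[240,-209,0],"angular":[0,0,0.36],"jaw":1},{"translation":[270,-234,0],"angular":[0,0,0.4],"jaw":1},{"translation":[280,-243,0],"angular":[0,0,0.4],"jaw":1}]'
python3 - <<'E'
from h import *
from scipy.spatial.transform import Rotation as R
o=ctrl.get_obs();M=R.from_rotvec(o['orientation']).as_matrix();print(o['t'],o['ee_pos'],o['qpos'],M)
im=ctrl.get_image("wrist");cv2.imwrite("pics/w1.png",im[:,:,::-1])
for l in("tall_jar_centre","middle_jar_centre","squat_jar_centre"):print(l,[(np.round(d['rect']).tolist(),round(d['score'],2)) for d in ctrl.look_for("wrist",l)])
for z in(180,138,122):print(z,pix("wrist",np.array([608,43,z])))
E
```

```text
t: 1.6
ee_pos: [393.7, -257.7, 263.1]
orientation: [3.119, 0.375, 0.001]
ft_force: [-0.3, -0.6, 0.2]
width: 87.7
grasp_force: 0.0
t: 2.6
ee_pos: [608.0, 45.2, 262.5]
orientation: [-3.132, 0.248, -0.0]
ft_force: [0.2, -0.3, -0.1]
width: 87.8
grasp_force: 0.0
2.6 [607.96  45.18 262.5 ] [0.05 0.36 1.63 0.   1.15 1.78] [[ 0.99 -0.16  0.  ]
 [-0.16 -0.99  0.  ]
 [ 0.   -0.   -1.  ]]
tall_jar_centre [([297.0, 156.0, 354.0, 229.0], 0.95), ([296.0, 0.0, 347.0, 74.0], 0.75)]
middle_jar_centre [([11.0, 132.0, 110.0, 179.0], 0.92), ([83.0, 175.0, 162.0, 226.0], 0.82), ([193.0, 151.0, 258.0, 208.0], 0.58)]
squat_jar_centre [([384.0, 159.0, 451.0, 220.0], 0.97)]
180 (np.float64(321.2359394373869), np.float64(201.53284771716537))
138 (np.float64(321.24343705715444), np.float64(189.9676171563144))
122 (np.float64(321.2457800516425), np.float64(186.35350063705013))
```

View pics/w1.png

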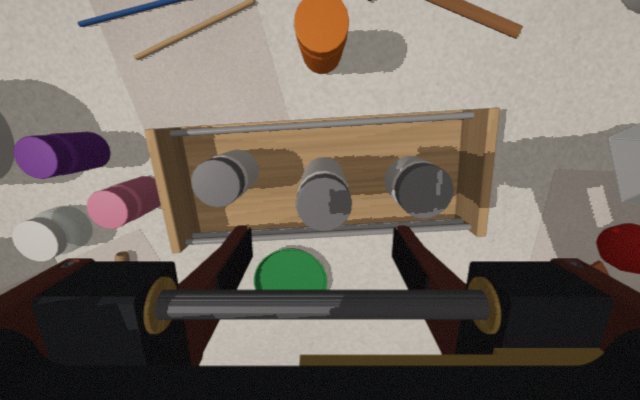

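The wrist view shows the tall lid centred at about (324,201), squat jar at (420,188), middle jar at (222,180) and the dish at (292,276). I'll convert the lid pixel to a final correction.

```bash
python3 - <<'E'
from h import *
from scipy.spatial.transform import Rotation as R
o=ctrl.get_obs();M=R.from_rotvec(o['orientation']).as_matrix()
J=onz("wrist",324,201.5,180);print(J,"mid",onz("wrist",218,181,138),"sq",onz("wrist",423,187,122),"dish",onz("wrist",291,277,14))
print(M.T@(np.array([J[0],J[1],140])-o['ee_pos']))
E
```

```text
[607.63  40.53 180.  ] mid [634.69 147.28 138.  ] sq [589.24 -67.85 122.  ] dish [438.36 121.12  14.  ]
[  1.68   1.82 122.51]
```

```bash
python3 -m creep '[{"translation":[0,2,20],"angular":[0,0,0],"jaw":1},{"translation":[0,2,42],"angular":[0,0,0],"jaw":1},{"translation":[0,2,64],"angular":[0,0,0],"jaw":1},{"translation":[0,2,84],"angular":[0,0,0],"jaw":1},{"translation":[0,2,102],"angular":[0,0,0],"jaw":1},{"translation":[0,2,115],"angular":[0,0,0],"jaw":1},{"translation":[0,2,122],"angular":[0,0,0],"jaw":1},{"translation":[0,2,122],"angular":[0,0,0],"jaw":1}]'
python3 -m creep '[{"translation":[0,0,0],"angular":[0,0,0],"jaw":0.8},{"translation":[0,0,0],"angular":[0,0,0],"jaw":0.72},{"translation":[0,0,0],"angular":[0,0,0],"jaw":0.66},{"translation":[0,0,0],"angular":[0,0,0],"jaw":0.6},{"translation":[0,0,0],"angular":[0,0,0],"jaw":0.5},{"translation":[0,0,0],"angular":[0,0,0],"jaw":0.4},{"translation":[0,0,0],"angular":[0,0,0],"jaw":0.3},{"translation":[0,0,0],"angular":[0,0,0],"jaw":0.3}]'
```

```text
t: 3.8
ee_pos: [606.6, 41.4, 140.4]
orientation: [3.131, -0.251, -0.001]
ft_force: [-0.2, -0.1, -0.9]
width: 87.8
grasp_force: 0.0
t: 4.8
ee_pos: [607.0, 41.7, 140.9]
orientation: [-3.131, 0.251, -0.001]
ft_force: [1.0, 2.5, 3.4]
width: 52.9
grasp_force: 30.0
```

```bash
python3 -m creep '[{"translation":[0,0,-4],"angular":[0,0,0],"jaw":0.3},{"translation":[0,0,-12],"angular":[0,0,0],"jaw":0.3},{"translation":[0,0,-24],"angular":[0,0,0],"jaw":0.3},{"translation":[0,0,-38],"angular":[0,0,0],"jaw":0.3},{"translation":[0,0,-52],"angular":[0,0,0],"jaw":0.3},{"translation":[0,0,-66],"angular":[0,0,0],"jaw":0.3},{"translation":[0,0,-76],"angular":[0,0,0],"jaw":0.3},{"translation":[0,0,-80],"angular":[0,0,0],"jaw":0.3}]'
python3 - <<'E'
from h import *
from scipy.spatial.transform import Rotation as R
o=ctrl.get_obs();M=R.from_rotvec(o['orientation']).as_matrix();print(o['t'],o['ee_pos'],o['ft_force'],o['moment'],M)
a=ctrl.get_image("scene");t=ctrl.get_image("top");cv2.imwrite("pics/s2.png",np.hstack([cv2.resize(a[110:300,200:400],None,fx=2,fy=2),cv2.resize(t[110:300,220:420],None,fx=2,fy=2)])[:,:,::-1])
# dish estimates
print(M.T@(np.array([431,122,215])-o['ee_pos']))
E
```

```text
t: 5.8
ee_pos: [607.0, 41.5, 221.6]
orientation: [-3.131, 0.251, -0.002]
ft_force: [-0.1, -0.3, -3.3]
width: 53.1
grasp_force: 30.0
5.8 [607.04  41.5  221.6 ] [-0.11 -0.26 -3.32] [ 0.02 -0.01 -0.01] [[ 0.99 -0.16  0.  ]
 [-0.16 -0.99  0.  ]
 [ 0.   -0.   -1.  ]]
[-186.63  -51.39    6.41]
```

View pics/s2.png

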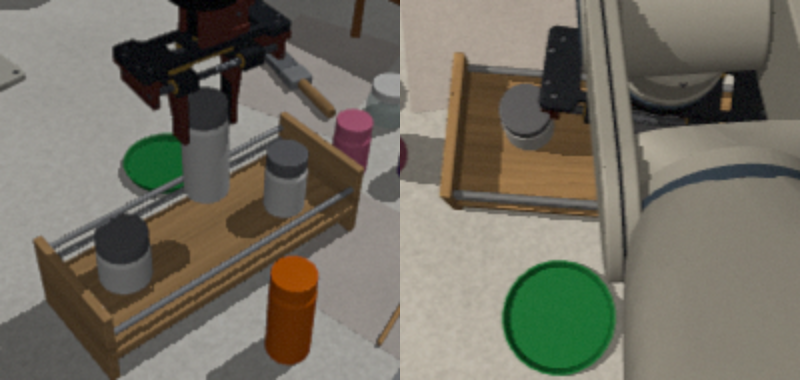

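The left half shows the jar held upright, bottom above the rail, and the other two jars still standing. The dish is clear at right. I'll draw the jar straight out the front, then over to the dish.

```bash
python3 -m creep '[{"translation":[-8,0,0],"angular":[0,0,0],"jaw":0.3},{"translation":[-24,0,0],"angular":[0,0,0],"jaw":0.3},{"translation":[-44,0,0],"angular":[0,0,0],"jaw":0.3},{"translation":[-66,0,0],"angular":[0,0,0],"jaw":0.3},{"translation":[-90,0,0],"angular":[0,0,0],"jaw":0.3},{"translation":[-112,0,0],"angular":[0,0,0],"jaw":0.3},{"translation":[-128,-4,0],"angular":[0,0,0],"jaw":0.3},{"translation":[-140,-10,0],"angular":[0,0,0],"jaw":0.3}]'
python3 -m creep '[{"translation":[-12,-8,0],"angular":[0,0,0],"jaw":0.3},{"translation":[-24,-18,0],"angular":[0,0,0],"jaw":0.3},{"translation":[-36,-28,0],"angular":[0,0,0],"jaw":0.3},{"translation":[-43,-37,10],"angular":[0,0,0],"jaw":0.3},{"translation":[-46,-42,20],"angular":[0,0,0],"jaw":0.3},{"translation":[-46,-42,35],"angular":[0,0,0],"jaw":0.3},{"translation":[-46,-42,47],"angular":[0,0,0],"jaw":0.3},{"translation":[-46,-42,50],"angular":[0,0,0],"jaw":0.3}]'
python3 - <<'E'
from h import *
o=ctrl.get_obs();print(o['t'],o['ee_pos'],o['width'])
im=ctrl.get_image("wrist");s=ctrl.get_image("scene")
cv2.imwrite("pics/w3.png",np.hstack([cv2.resize(im,(480,300)),cv2.resize(s[140:290,200:360],(320,300))])[:,:,::-1])
hsv=cv2.cvtColor(im,cv2.COLOR_RGB2HSV);m=cv2.inRange(hsv,(50,120,30),(85,255,255))
k,l,st,c=cv2.connectedComponentsWithStats(m);print(st[1:][st[1:,4]>50])
E
```

```text
t: 6.9
ee_pos: [469.1, 74.1, 220.7]
orientation: [-3.131, 0.252, -0.0]
ft_force: [0.0, -0.5, -3.1]
width: 52.7
grasp_force: 30.0
t: 7.9
ee_pos: [430.9, 122.0, 169.4]
orientation: [3.131, -0.252, -0.003]
ft_force: [-0.8, -0.6, -2.8]
width: 52.6
grasp_force: 30.0
7.9 [430.94 122.03 169.38] 52.585465573354
[[ 266  132  104   88 5073]]
```

View pics/w3.png

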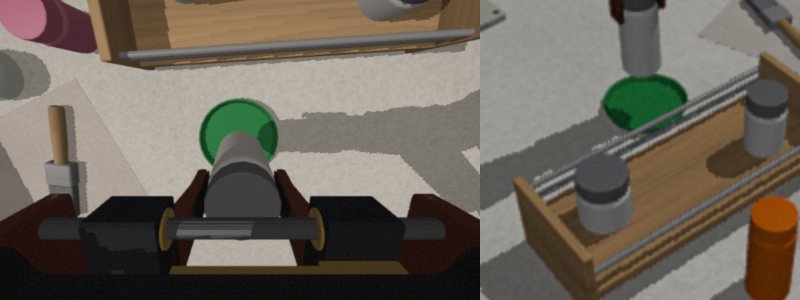

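The jar hangs just above the dish (wrist dish at about (318,180) in full pixels). I'll check the dish centre against the projected rim.

```bash
python3 - <<'E'
from h import *
from scipy.optimize import least_squares
t=np.linspace(0,2*np.pi,180)
def f(p):
    q=np.array([pix("wrist",np.array([p[0]+62*np.cos(a),p[1]+62*np.sin(a),14.])) for a in t])
    return [q[:,0].min()-266,q[:,0].max()-369.5,q[:,1].min()-132]
r=least_squares(f,[431,124],diff_step=1e-2);print(r.x,r.fun)
E
```

```text
[429.21 127.25] [-1.71  1.72  0.17]
```

```bash
python3 -m creep '[{"translation":[0,-2,8],"angular":[0,0,0],"jaw":0.3},{"translation":[0,-4,20],"angular":[0,0,0],"jaw":0.3},{"translation":[0,-4,33],"angular":[0,0,0],"jaw":0.3},{"translation":[0,-4,45],"angular":[0,0,0],"jaw":0.3},{"translation":[0,-4,56],"angular":[0,0,0],"jaw":0.3},{"translation":[0,-4,64],"angular":[0,0,0],"jaw":0.3},{"translation":[0,-4,68],"angular":[0,0,0],"jaw":0.3},{"translation":[0,-4,69],"angular":[0,0,0],"jaw":0.3}]'
python3 -m creep '[{"translation":[0,0,0.5],"angular":[0,0,0],"jaw":0.3},{"translation":[0,0,1],"angular":[0,0,0],"jaw":0.3},{"translation":[0,0,1.5],"angular":[0,0,0],"jaw":0.3},{"translation":[0,0,2],"angular":[0,0,0],"jaw":0.3},{"translation":[0,0,2.5],"angular":[0,0,0],"jaw":0.3},{"translation":[0,0,3],"angular":[0,0,0],"jaw":0.3},{"translation":[0,0,3.5],"angular":[0,0,0],"jaw":0.3},{"translation":[0,0,4],"angular":[0,0,0],"jaw":0.3}]'
```

```text
t: 9.0
ee_pos: [432.1, 126.4, 101.5]
orientation: [3.131, -0.251, -0.0]
ft_force: [-0.8, -0.3, -3.6]
width: 52.8
grasp_force: 30.0
t: 10.0
ee_pos: [432.1, 126.4, 97.6]
orientation: [-3.131, 0.251, 0.0]
ft_force: [0.8, 0.2, -2.4]
width: 52.9
grasp_force: 30.0
```

```bash
python3 -m creep '[{"translation":[0,0,0.4],"angular":[0,0,0],"jaw":0.3},{"translation":[0,0,0.8],"angular":[0,0,0],"jaw":0.3},{"translation":[0,0,1.2],"angular":[0,0,0],"jaw":0.3},{"translation":[0,0,1.5],"angular":[0,0,0],"jaw":0.3},{"translation":[0,0,1.8],"angular":[0,0,0],"jaw":0.3},{"translation":[0,0,2],"angular":[0,0,0],"jaw":0.3},{"translation":[0,0,2],"angular":[0,0,0],"jaw":0.3},{"translation":[0,0,2],"angular":[0,0,0],"jaw":0.3}]'
```

```text
t: 11.0
ee_pos: [432.1, 126.4, 95.7]
orientation: [-3.132, 0.251, 0.0]
ft_force: [0.3, 0.8, -2.8]
width: 53.1
grasp_force: 30.0
```

```bash
python3 -m creep '[{"translation":[0,0,0.2],"angular":[0,0,0],"jaw":0.3},{"translation":[0,0,0.4],"angular":[0,0,0],"jaw":0.3},{"translation":[0,0,0.6],"angular":[0,0,0],"jaw":0.3},{"translation":[0,0,0.8],"angular":[0,0,0],"jaw":0.3},{"translation":[0,0,1],"angular":[0,0,0],"jaw":0.3},{"translation":[0,0,1.2],"angular":[0,0,0],"jaw":0.3},{"translation":[0,0,1.2],"angular":[0,0,0],"jaw":0.3},{"translation":[0,0,1.2],"angular":[0,0,0],"jaw":0.3}]'
```

```text
t: 12.0
ee_pos: [432.5, 126.5, 94.9]
orientation: [-3.131, 0.251, -0.001]
ft_force: [-0.8, 0.1, 5.1]
width: 53.0
grasp_force: 30.0
```

Contact: the vertical force went from −2.8 to +5.1 N. I'll release gently and rise.

```bash
python3 -m creep '[{"translation":[0,0,0],"angular":[0,0,0],"jaw":0.62},{"translation":[0,0,0],"angular":[0,0,0],"jaw":0.66},{"translation":[0,0,0],"angular":[0,0,0],"jaw":0.72},{"translation":[0,0,0],"angular":[0,0,0],"jaw":0.8},{"translation":[0,0,0],"angular":[0,0,0],"jaw":0.9},{"translation":[0,0,0],"angular":[0,0,0],"jaw":1},{"translation":[0,0,0],"angular":[0,0,0],"jaw":1},{"translation":[0,0,0],"angular":[0,0,0],"jaw":1}]'
python3 -m creep '[{"translation":[0,0,-5],"angular":[0,0,0],"jaw":1},{"translation":[0,0,-20],"angular":[0,0,0],"jaw":1},{"translation":[0,0,-40],"angular":[0,0,0],"jaw":1},{"translation":[0,0,-60],"angular":[0,0,0],"jaw":1},{"translation":[0,0,-80],"angular":[0,0,0],"jaw":1},{"translation":[0,0,-105],"angular":[0,0,0],"jaw":1},{"translation":[0,0,-130],"angular":[0,0,0],"jaw":1},{"translation":[0,0,-140],"angular":[0,0,0],"jaw":1}]'
python3 - <<'E'
from h import *
im=ctrl.get_image("wrist");s=ctrl.get_image("scene")
cv2.imwrite("pics/w4.png",np.hstack([cv2.resize(im,(400,250)),cv2.resize(s[130:305,200:400],(400,350))[:250*0+350][:350] if 0 else cv2.resize(s[130:290,200:400],(400,250))])[:,:,::-1])
E
```

```text
t: 13.0
ee_pos: [432.1, 126.4, 94.5]
orientation: [-3.132, 0.251, -0.0]
ft_force: [-0.0, -0.1, 0.7]
width: 88.0
grasp_force: 0.0
t: 14.0
ee_pos: [432.8, 126.6, 236.7]
orientation: [-3.13, 0.251, -0.005]
ft_force: [-0.4, 0.7, 0.4]
width: 87.8
grasp_force: 0.0
```

View pics/w4.png

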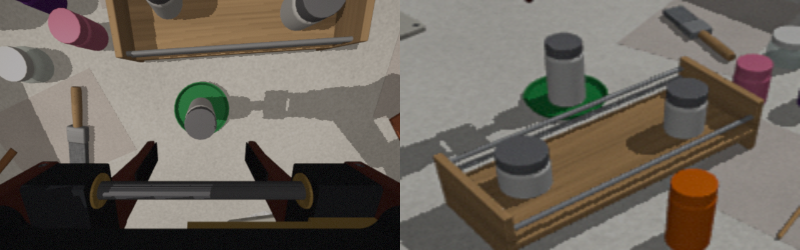

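The jar stands upright, centred in the dish (scene half (565,70)). The other two jars are in place and the gripper is clear.

```bash
python3 -c "
from workcell import ctrl
print(ctrl.close_job())"
```

```text
the job is handed in; nothing more can be done
None
```

The tall white jar was lifted over the front rail, drawn out through the front, and set down upright in the green dish; the other two jars are still standing in the rack, and the job was handed in with about 14 s on the robot's clock.

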